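Run the bushes out of the feed track

TASK

Empty the feed track: stand the empty steel drawer on the bench under the track's drop spout, then pull the sprung stop plunger on top of the track fully back by its knob and hold it there, so that all five bushes roll down into the drawer. Finish while still holding the plunger fully back, with the drawer standing flat under the spout, and leave the full drawer and everything else on the bench where it is.

Things in the scene. Friction and masses are not known exactly. Their poses are not given: they have to be found in the camera images.
- track: grey steel gravity feed track fixed to the bench: a channel 43 mm wide inside, floor falling 14 deg towards the track's +y, on two legs, with a bridge for the stop plunger and a drop spout at its low end. Origin on the bench under the plunger's foot; z up, x across, y level and downhill. Base plate 100 mm wide, y -160 to +5 mm, 8 mm thick
- spout (a point): middle of the drop spout's mouth, 70 mm above the bench, 85 mm downhill of the track's origin; axes as the track. The spout is an upright box 49 mm wide, y -43 to +13 mm from this point, from 70 to 158 mm above the bench, free space below it, reached from the downhill side. A steep ramp in it sends the bushes out at the mouth down and slightly downhill (+y)
- knob (a point): black round pull knob, 30 mm diameter, 24 mm high, on the stop plunger; origin at its centre (about 205 mm above the bench when home), z up along the plunger's axis, leaning 14 deg (0.25 rad) from vertical towards downhill. 17 mm below the centre starts a barrel 18 mm in diameter; 34 mm below is the top of the bridge (71 mm across by 30 mm along the track)
- plunger (a joint): how far the plunger is pulled along the knob's z axis (m): 0 = home, its 12 mm pin in the seat hole of the track floor; 0.036 = fully back on its stop, pin tip 30 mm above the floor, clear of the 20 mm bushes. Spring 4.5 N at home, 10 N fully back (plus 1 N weight); springs home when let go
- drawer_mid (a point): the EMPTY open-topped stock drawer of dark sheet steel, 62 mm wide (x) by 160 mm long (y) by 50 mm high, walls and floor 3 mm, 0.32 kg; point at its centre, half-way up (25 mm above its underside); a 7 mm pull lip and a blank label at its +y end
- bush1_c (a point): turned steel bush number 1 from the pin, a 20 mm diameter, 40 mm long roller, about 70 g, lying across the track behind the pin; point at its centre
- bush2_c (a point): turned steel bush number 2 from the pin, a 20 mm diameter, 40 mm long roller, about 70 g, lying across the track behind the pin; point at its centre
- bush3_c (a point): turned steel bush number 3 from the pin, a 20 mm diameter, 40 mm long roller, about 70 g, lying across the track behind the pin; point at its centre
- bush4_c (a point): turned steel bush number 4 from the pin, a 20 mm diameter, 40 mm long roller, about 70 g, lying across the track behind the pin; point at its centre
- bush5_c (a point): turned steel bush number 5 from the pin, a 20 mm diameter, 40 mm long roller, about 70 g, lying across the track behind the pin; point at its centre
- full_drawer_mid (a point): the other drawer, same make and size as the empty one but filled with bushes to about 40 mm; point at its centre, half-way up (25 mm). Not to be moved.
- spanner: spanner, 140 mm, lying flat. Not to be moved. Point on the bench below it.
- die: round steel punch die with a hole, 52 mm across, 26 mm high. Not to be moved. Point at the centre of its underside.
- tape: black roll of tape, 64 mm across, 24 mm high, lying flat. Not to be moved. Point at the centre of its underside.
- can: spray can, 58 mm across, 160 mm tall, standing. Not to be moved. Point at the centre of its underside.
- bracket: bent aluminium angle, 70 x 50 x 50 mm. Not to be moved. Point at the centre of its underside.

How it is judged (in metres and radians):
On the way, in this order (a step that is already met when the one before it is completed fails the run):
1. the empty drawer stands flat on the bench under the spout while the plunger is still home (height (world z) of drawer_mid below 0.029 m and angle between drawer_mid's own z axis and vertical below 0.06 rad and x of spout in the frame of drawer_mid between -0.02 and 0.02 m and y of spout in the frame of drawer_mid between -0.066 and 0.066 m and value of joint plunger below 0.004 m), for 0.2 s.
2. the plunger is pulled fully back by its knob (value of joint plunger above 0.031 m and contact force between the fingers and plunger above 2 N), for 0.3 s.
At the end, for the whole second after the job is handed in: All five bushes lie inside the drawer (at most 5 mm above its rim); the drawer stands flat on the bench (within 4 mm, 0.06 rad), the middle of the spout over it; the fingers hold the knob (over 2 N) with the plunger at least 31 of its 36 mm back; other things moved under 40 mm (all of step 2 and height (world z) of drawer_mid below 0.029 m and angle between drawer_mid's own z axis and vertical below 0.06 rad and x of bush1_c in the frame of drawer_mid between -0.028 and 0.028 m and y of bush1_c in the frame of drawer_mid between -0.077 and 0.077 m and z of bush1_c in the frame of drawer_mid between -0.025 and 0.03 m and x of bush2_c in the frame of drawer_mid between -0.028 and 0.028 m and y of bush2_c in the frame of drawer_mid between -0.077 and 0.077 m and z of bush2_c in the frame of drawer_mid between -0.025 and 0.03 m and x of bush3_c in the frame of drawer_mid between -0.028 and 0.028 m and y of bush3_c in the frame of drawer_mid between -0.077 and 0.077 m and z of bush3_c in the frame of drawer_mid between -0.025 and 0.03 m and x of bush4_c in the frame of drawer_mid between -0.028 and 0.028 m and y of bush4_c in the frame of drawer_mid between -0.077 and 0.077 m and z of bush4_c in the frame of drawer_mid between -0.025 and 0.03 m and x of bush5_c in the frame of drawer_mid between -0.028 and 0.028 m and y of bush5_c in the frame of drawer_mid between -0.077 and 0.077 m and z of bush5_c in the frame of drawer_mid between -0.025 and 0.03 m and x of spout in the frame of drawer_mid between -0.028 and 0.028 m and y of spout in the frame of drawer_mid between -0.077 and 0.077 m); the arm keeps its last pose, push and grip.
It fails at once if the full drawer moved by more than 40 mm (distance of full_drawer_mid from where it was at the start of the episode above 0.04 m).
It fails at once if the spanner, die, tape, can or bracket moved by more than 40 mm (distance of any of spanner, die, tape, can, bracket from where it was at the start of the episode above 0.04 m).
It also fails if it takes over 51 s, if anything falls off the work surface, if the arm or the gripper's body presses on something with over 40 N, if the wrist force passes 120 N, or if a joint passes its speed limit or range.

ROBOT

A 6-joint arm with a two-finger parallel gripper is mounted at the origin on the work surface. World frame = base frame: x ahead of the robot, y to its left, z up, the work surface at z = 0. Lengths are in m, angles in degrees, forces in N, time in s.
With the tool pointing down it reaches from about 0.25 to 0.775 m from the base axis. Payload 4 kg.
Tool frame: the origin (TCP) lies at the very end of the fingers, on their centre line; the grasp point (between the pads) lies 19 mm behind it (r.pinch_z is the distance from the TCP to the grasp point, in m); z points along the fingers, x is the direction in which the jaws open and shut, and the axes are right-handed (so a half turn about z gives the same grasp; the last joint's range is limited). The gripper opens to 94 mm and grips with 3 to 60 N. Pads are 16 mm wide; open, the fingers measure 119 mm over their backs; the gripper's body (75 mm by 177 mm) begins 78 mm behind the grasp point.
Start: joints at [70.812, 4.996, 78.535, -0, 96.463, -5.907], TCP at [0.126, 0.535, 0.206] pointing down, gripper open.
Joint ranges: [-177.83, 177.83], [-43.37, 116.18], [15.69, 146.23], [-61.86, 241.86], [9.47, 152.12], [-147.06, 147.06]. Speed limits (degrees/s): [159.86, 159.86, 180, 180, 180, 180].

INTERFACE

Orientations are given as a 3x3 rotation matrix whose columns are the frame's x, y, z axes.
In Python, from cell import r, vision gives the robot as it stands.
- The arm moves only by the shell command python3 -m creep 'ROWS' [OPENING] [FORCE]. ROWS is JSON, one flat list of numbers, 4 for each row, row after row: the shift along the tool's x, y, z in m, then the turn about the tool's z in rad. In form: [x, y, z, yaw, x, y, z, yaw, ...]. A call has 1 to 8 rows; each row shifts and turns the commanded pose from where the row before left it, along the tool's axes as they then stand; what a row does not reach is not made up. A row lasts 1/12 s, in which the tool goes at most 41.7 mm and 7.16 degrees, less where a joint would pass 70% of its speed; a pose out of reach is approached as far as the arm can. A call is refused whole if a number of a shift passes 0.0417 or a number of a turn 0.125, either way. A call with a gripper value outside its range is refused whole. OPENING is the finger opening in m, from 0 to 0.094, set as the call begins (- or left out, the last holds). The fingers move at their own pace and stop on an object; FORCE is the grip in N (left out, the last holds). Time passes only in rows, so rows that do not move let the fingers close. It gives the time, the measured TCP pose, the force and the opening at its end, in the units of the state.
- r.state(): the state, without advancing time (a new reading comes with each control period).
- vision.read_camera(name): name is "scene" or "top"; returns a dict with "image" (384x512x3 uint8, red, green, blue), "camera_matrix" (3x3 intrinsics, pixels), "k1" (the pictures are not rectified: a ray, as slopes to the right and down, at radius r is drawn at 1 + k1 r^2 times it, then the intrinsics apply), "R" (3x3) and "t" (3): a world point X has camera coordinates R X + t. Camera axes: x right, y down, z forward; pixel columns grow to the right and rows downward; lengths in m; the calibration is good to about 2 mm. A picture is of the moment at which its call begins. There is no depth.
- r.hand_in(): hands the job in, once; it reports no verdict.
The state is a dict: "time": time; "joint_pos": joint angles; "joint_velocities": joint speeds; "tau": joint torques, N m; "ee_pos": TCP position; "tcp_rot": TCP orientation; "force": force on the tool from outside, world axes, zero at the start; "moment": the same for the moment, N m; "opening": finger opening in m.
Only numpy, scipy, OpenCV 4.12 (cv2) and the standard library are available. Lean on these libraries where they do the work, as an engineer would, in place of code of your own. Each camera call takes 0.05 s, during which the arm holds its last target.

## Working session

There is one attempt and no reset: what is moved stays moved. The work goes in short steps, Python scripts to look and compute and a shell command to move; the robot and the scene stay as the last step left them, time stands still between calls to the robot, and variables do not carry over. Pictures are saved under pics/ and viewed, and the job is handed in when it is done.

```bash
ls; mkdir -p pics; python3 - <<'E'
from cell import r, vision
import cv2,pickle
for n in("scene","top"):
    d=vision.read_camera(n); pickle.dump(d,open(f'{n}0.pkl','wb'))
    cv2.imwrite(f'pics/{n}0.png',cv2.resize(d['image'][:,:,::-1],(800,600),interpolation=cv2.INTER_CUBIC))
    print(n,d['camera_matrix'],d['k1'],d['R'],d['t'])
s=r.state();print(s['time'],s['ee_pos'],s['tcp_rot'],s['force'],s['opening'])
E
```

```text
pics
scene [[392.85868298   0.         258.41353376]
 [  0.         392.85868298 193.29591696]
 [  0.           0.           1.        ]] -0.054632600353538056 [[ 0.91179514  0.41060848 -0.00550544]
 [ 0.33449877 -0.75042964 -0.57005783]
 [-0.23820202  0.51793439 -0.82158613]] [-0.49294183 -0.12821506  1.12798851]
top [[375.69277523   0.         247.07809716]
 [  0.         375.69277523 194.49228239]
 [  0.           0.           1.        ]] -0.0640014449607051 [[ 0.00829307 -0.99986807  0.01396687]
 [-0.99779853 -0.00919334 -0.06567781]
 [ 0.06579755 -0.01339145 -0.99774313]] [-0.0497557   0.56321014  0.97825401]
0.1 [0.12619498 0.53482457 0.20443104] [[ 2.29768608e-01  9.73245059e-01 -6.65143595e-04]
 [ 9.73243269e-01 -2.29769470e-01 -1.87884354e-03]
 [-1.98140488e-03 -2.15647262e-04 -9.99998014e-01]] [0.53627688 0.20865645 0.12852578] 0.09419610013109708
```

View pics/scene0.png

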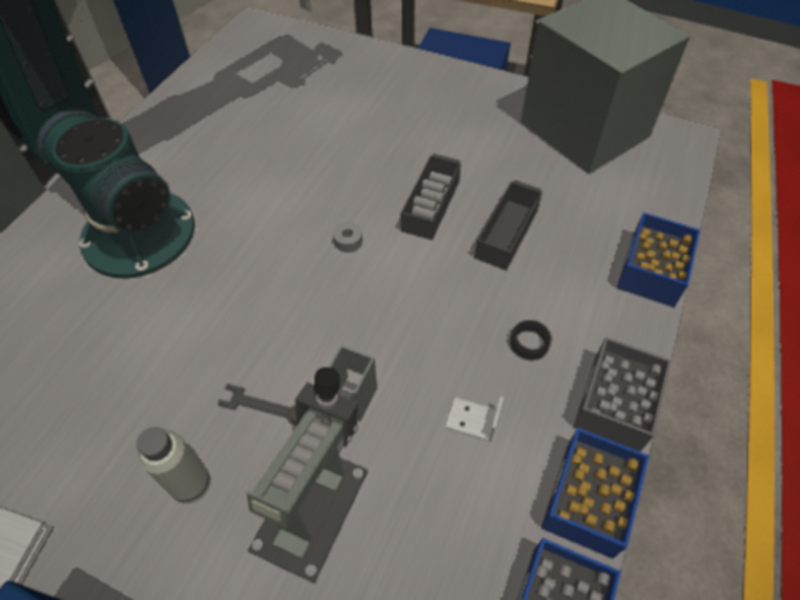

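View pics/top0.png

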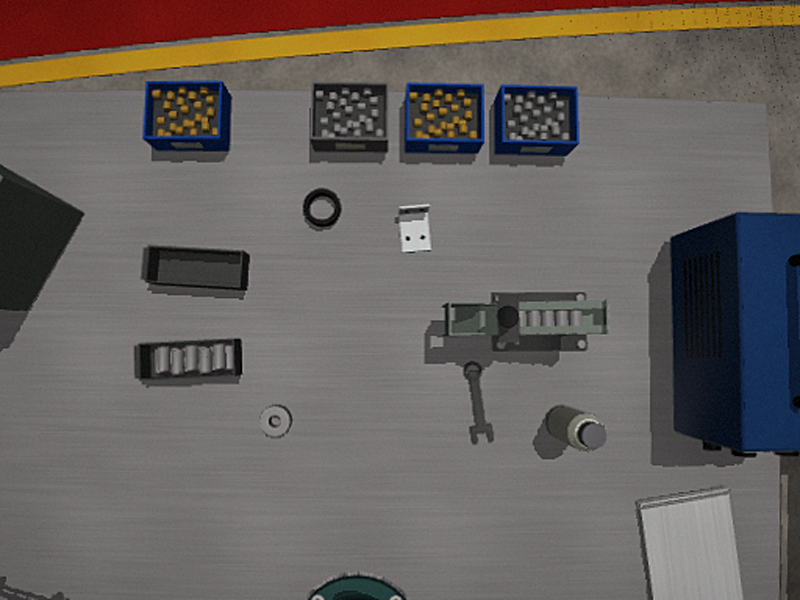

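```bash
cat > h.py <<'E'
import numpy as np,cv2,pickle
def ray(d,uv):
    K=d['camera_matrix'];p=np.array([(uv[0]-K[0,2])/K[0,0],(uv[1]-K[1,2])/K[1,1]])
    s=p.copy()
    for _ in range(20): s=p/(1+d['k1']*(s@s))
    R=d['R'];return -R.T@d['t'],R.T@np.array([s[0],s[1],1.])
def plane(d,uv,z):
    c,v=ray(d,uv);return c+v*(z-c[2])/v[2]
def proj(d,X):
    p=d['R']@np.asarray(X,float)+d['t'];s=p[:2]/p[2];s=s*(1+d['k1']*(s@s));K=d['camera_matrix']
    return s*[K[0,0],K[1,1]]+K[:2,2]
def two(d1,u1,d2,u2):
    (c1,v1),(c2,v2)=ray(d1,u1),ray(d2,u2)
    a=np.linalg.lstsq(np.c_[v1,-v2],c2-c1,rcond=None)[0]
    p,q=c1+v1*a[0],c2+v2*a[1];return (p+q)/2,np.linalg.norm(p-q)
def crop(d,x0,y0,x1,y1,k,fn):
    im=d['image'][y0:y1,x0:x1,::-1];im=cv2.convertScaleAbs(im,alpha=1.6)
    cv2.imwrite(fn,cv2.resize(im,None,fx=k,fy=k,interpolation=cv2.INTER_CUBIC))
def load(n):return pickle.load(open(n+'.pkl','rb'))
E
python3 - <<'E'
from h import *
t=load('top0');s=load('scene0')
crop(t,80,150,180,210,8,'pics/td.png')
crop(t,260,170,400,250,5.7,'pics/tt.png')
crop(s,150,210,260,290,7,'pics/st.png')
E
```

```text
(no output)
```

View pics/td.png

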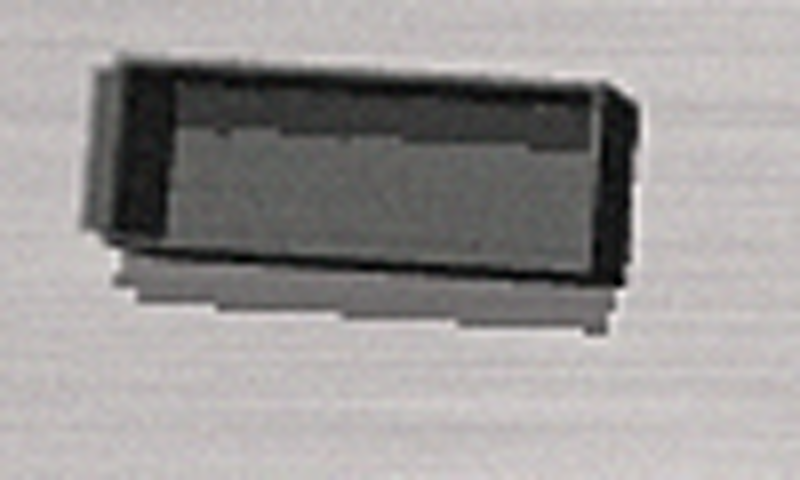

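View pics/tt.png

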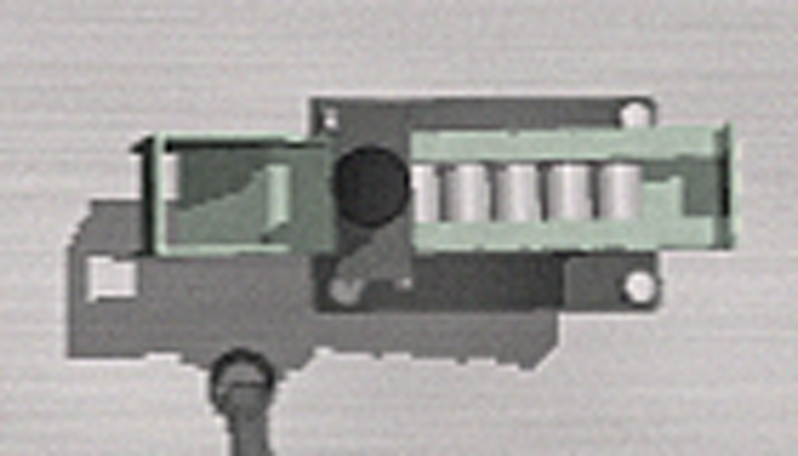

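View pics/st.png

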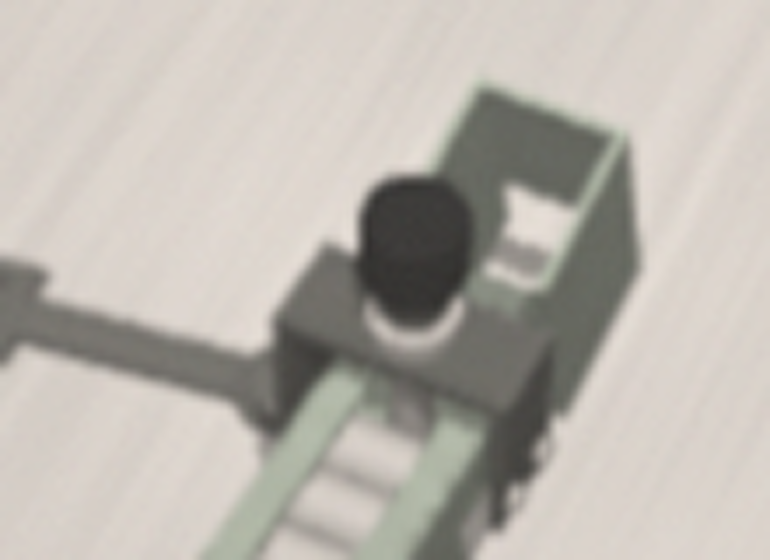

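```bash
python3 - <<'E'
from h import *
np.set_printoptions(precision=4,suppress=True)
t=load('top0');s=load('scene0')
f=lambda x,y:((x+.5)/8+80-.5,(y+.5)/8+150-.5)
print('drawer')
for n,p in dict(TL=(118,62),BL=(108,243),TR=(603,85),BR=(590,280),lipT=(97,68),lipB=(84,232)).items(): print(n,plane(t,f(*p),.05))
for n,p in dict(TRb=(638,100),BRb=(622,285)).items(): print(n,plane(t,f(*p),.0))
g=lambda x,y:((x+.5)/5.7+260-.5,(y+.5)/5.7+170-.5)
print('knob top'); 
K,e=two(t,g(371,187),s,((415+.5)/7+150-.5,(205+.5)/7+210-.5));print(K,e)
print('knob@.217',plane(t,g(371,187),.217))
print('spout top corners z.158')
for p in((152,140),(152,252)): print(plane(t,g(*p),.158))
print('track ends (side lines)')
for p in((418,131),(725,127),(418,249),(725,247)): print(plane(t,g(*p),.17))
print('plate z.008')
for p in((312,98),(655,98),(314,310),(658,310)): print(plane(t,g(*p),.008))
E
```

```text
drawer
TL [0.6549 0.3541 0.05  ]
BL [0.5957 0.3551 0.05  ]
TR [0.6484 0.1949 0.05  ]
BR [0.585  0.1975 0.05  ]
lipT [0.6529 0.3609 0.05  ]
lipB [0.5992 0.3631 0.05  ]
TRb [0.6511 0.1946 0.    ]
BRb [0.5879 0.1984 0.    ]
knob top
[ 0.5357 -0.2076  0.217 ] 0.0012710408731813675
knob@.217 [ 0.5352 -0.208   0.217 ]
spout top corners z.158
[ 0.5561 -0.1326  0.158 ]
[ 0.5112 -0.1327  0.158 ]
track ends (side lines)
[ 0.5598 -0.2373  0.17  ]
[ 0.5626 -0.3619  0.17  ]
[ 0.5129 -0.237   0.17  ]
[ 0.5145 -0.3612  0.17  ]
plate z.008
[ 0.5869 -0.2263  0.008 ]
[ 0.5886 -0.3914  0.008 ]
[ 0.4868 -0.227   0.008 ]
[ 0.4877 -0.3916  0.008 ]
```

```bash
python3 -m creep '[0,0,0,0.125,0,0,0,0.125,0,0,0,0.125,0,0,0,0.125,0,0,0,0.125,0,0,0,0.125,0,0,0,0.125,0,0,0,0.125]' 0.094; python3 -m creep '[0,0,0,0.125,0,0,0,0.125,0,0,0,0.125,0,0,0,0.02,0,0,0,0]'
```

```text
time: 0.77
ee_pos: [0.1262, 0.535, 0.2048]
tcp_rot: [[0.945, 0.327, -0.0], [0.327, -0.945, -0.001], [-0.001, 0.001, -1.0]]
force: [0.1, -0.2, 0.1]
opening: 0.0936
time: 1.18
ee_pos: [0.1263, 0.5351, 0.205]
tcp_rot: [[0.999, -0.054, -0.0], [-0.054, -0.999, -0.001], [-0.0, 0.001, -1.0]]
force: [-0.2, -1.0, -0.3]
opening: 0.0939
```

```bash
python3 -m creep '[0.0363,0.0129,0,0,0.0363,0.0129,0,0,0.0363,0.0129,0,0,0.0363,0.0129,0,0,0.0363,0.0129,0,0,0.0363,0.0129,0,0,0.0363,0.0129,0,0,0.0363,0.0129,0,0]'; python3 -m creep '[0.0363,0.0129,0,0,0.0363,0.0129,0,0,0.0363,0.0129,0,0,0.0363,0.0129,0,0,0.0363,0.0129,0,0,0.0363,0.0129,0,0,0,0,0,0]'
python3 - <<'E'
from cell import r, vision
import cv2,pickle
for n in("scene","top"):
    d=vision.read_camera(n); pickle.dump(d,open(f'{n}1.pkl','wb'))
    cv2.imwrite(f'pics/{n}1.png',cv2.resize(d['image'][:,:,::-1],(800,600)))
s=r.state();print(s['ee_pos'],s['tcp_rot'],s['joint_pos'])
E
```

```text
time: 1.85
ee_pos: [0.412, 0.4149, 0.2054]
tcp_rot: [[0.999, -0.053, -0.0], [-0.053, -0.999, 0.0], [-0.0, -0.0, -1.0]]
force: [0.3, -0.0, -0.8]
opening: 0.0937
time: 2.43
ee_pos: [0.6291, 0.3216, 0.2017]
tcp_rot: [[0.998, -0.061, -0.001], [-0.061, -0.998, -0.004], [-0.001, 0.004, -1.0]]
force: [-1.1, -0.3, -0.8]
opening: 0.0938
[0.62452831 0.32532713 0.20341464] [[ 9.98404269e-01 -5.63927249e-02 -2.96247669e-03]
 [-5.63951951e-02 -9.98408238e-01 -7.56944215e-04]
 [-2.91507499e-03  9.22805787e-04 -9.99995325e-01]] [2.28924990e+01 2.54750457e+01 5.35714151e+01 2.65741965e-02
 1.01126778e+02 2.61304464e+01]
```

View pics/top1.png

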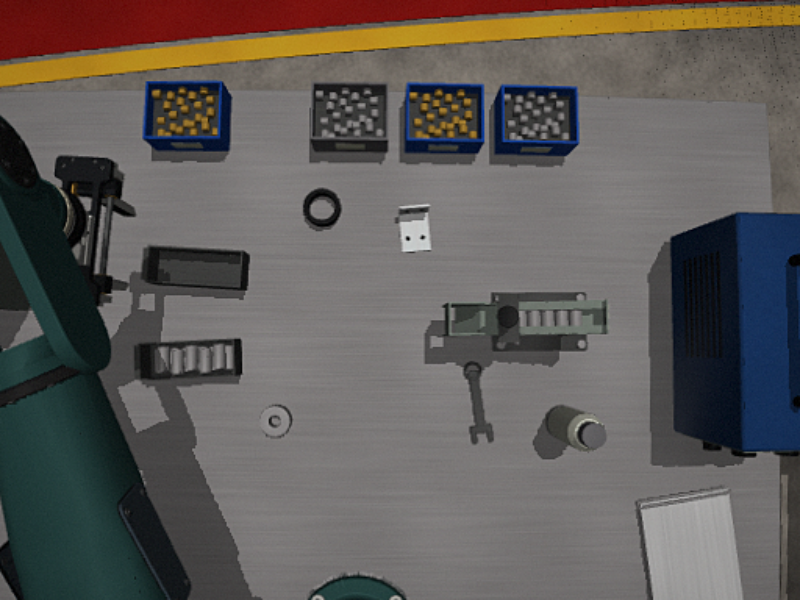

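View pics/scene1.png

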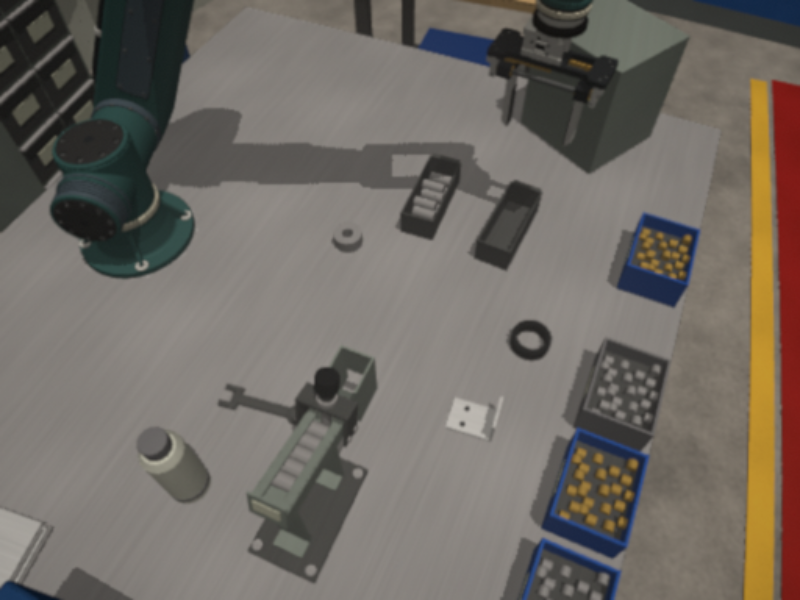

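```bash
python3 - <<'E'
from h import *
s=load('scene0');t=load('top0')
f=lambda x,y:(x*.64,y*.64)
print(plane(s,f(588,170),0),plane(s,f(524,98),0),plane(s,f(657,136),0))
print(two(s,f(622,72),t,f(84,213)))
E
```

```text
[7.18526712e-01 5.00631623e-01 1.11022302e-16] [0.53169852 0.66782033 0.        ] [0.82659336 0.66337431 0.        ]
(array([0.69307744, 0.35061533, 0.3037187 ]), np.float64(0.07867301146922245))
```

```bash
python3 -m creep '[0,0,0.038,0,0,0,0.038,0,0,0,0.038,0,0,0,0.038,0,0,0,0.026,0,0,0,0.013,0,0,0,0,0]'; python3 -m creep '[0,0,0,0,0,0,0,0,0,0,0,0,0,0,0,0,0,0,0,0,0,0,0,0]' 0.05 55
```

```text
time: 3.12
ee_pos: [0.6198, 0.3265, 0.0103]
tcp_rot: [[0.999, -0.053, -0.008], [-0.053, -0.999, -0.003], [-0.007, 0.003, -1.0]]
force: [-0.8, -0.4, 0.3]
opening: 0.0936
time: 3.62
ee_pos: [0.6248, 0.3269, 0.0164]
tcp_rot: [[0.998, -0.056, 0.003], [-0.056, -0.998, 0.001], [0.003, -0.002, -1.0]]
force: [0.7, -1.1, 3.5]
opening: 0.0616
```

```bash
python3 -m creep '[0,0,-0.01,0,0,0,-0.02,0,0,0,-0.02,0,0,0,-0.015,0,0,0,0,-0.035,0,0,0,-0.035,0,0,0,0]'
python3 - <<'E'
from cell import r, vision
import cv2,pickle
d=vision.read_camera("scene"); pickle.dump(d,open('scene2.pkl','wb'))
from h import crop
crop(d,280,10,420,180,4.5 if 0 else 3.5,'pics/scene2.png')
s=r.state();print(s['ee_pos'],s['tcp_rot'],s['force'],s['moment'])
E
```

```text
time: 4.2
ee_pos: [0.6233, 0.3265, 0.0795]
tcp_rot: [[1.0, 0.014, -0.001], [0.014, -1.0, 0.0], [-0.001, -0.0, -1.0]]
force: [-0.2, 0.5, -2.8]
opening: 0.0617
[0.62307044 0.32635227 0.07893387] [[ 9.99911666e-01  1.31846006e-02 -1.68101139e-03]
 [ 1.31840130e-02 -9.99913022e-01 -3.60141195e-04]
 [-1.68561350e-03  3.37946906e-04 -9.99998522e-01]] [-0.61919399 -0.30655556 -3.25414429] [0.10467222 0.06488618 0.04360284]
```

View pics/scene2.png

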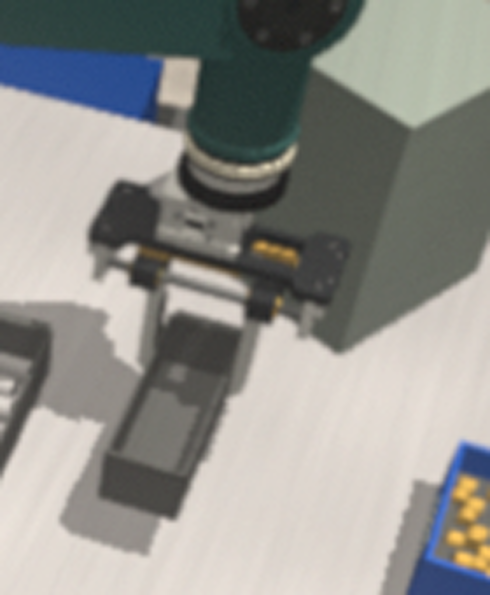

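```bash
python3 -m creep '[-0.0048,0.0143,0,0,-0.0096,0.0286,0,0,-0.0096,0.0286,0,0,-0.0096,0.0286,0,0,-0.0096,0.0286,0,0,-0.0096,0.0286,0,0,-0.0096,0.0286,0,0,-0.0096,0.0286,0,0]'; python3 -m creep '[-0.0096,0.0286,0,0,-0.0096,0.0286,0,0,-0.0048,0.0143,0,0,0,0,0,0,0,0,0,0]'
python3 - <<'E'
from cell import r, vision
import cv2,pickle
from h import crop
for n in("scene","top"):
    d=vision.read_camera(n); pickle.dump(d,open(f'{n}3.pkl','wb'))
    cv2.imwrite(f'pics/{n}3.png',cv2.resize(d['image'][:,:,::-1],(800,600)))
s=r.state();print(s['ee_pos'],s['tcp_rot'],s['force'],s['moment'])
E
```

```text
time: 4.92
ee_pos: [0.5533, 0.1098, 0.0788]
tcp_rot: [[1.0, 0.013, -0.002], [0.013, -1.0, 0.0], [-0.002, -0.0, -1.0]]
force: [-0.2, -0.8, -2.3]
opening: 0.0617
time: 5.33
ee_pos: [0.5312, 0.0389, 0.0792]
tcp_rot: [[1.0, 0.011, -0.001], [0.011, -1.0, 0.001], [-0.001, -0.001, -1.0]]
force: [0.1, 1.0, -3.3]
opening: 0.0618
[0.53171503 0.04009021 0.07931329] [[ 9.99900999e-01  1.40681706e-02 -2.79757548e-04]
 [ 1.40684464e-02 -9.99900525e-01  1.00948380e-03]
 [-2.65528129e-04 -1.01331961e-03 -9.99999451e-01]] [ 0.74728635  0.2212399  -2.9466327 ] [ 0.09461493  0.07048651 -0.02587167]
```

View pics/scene3.png

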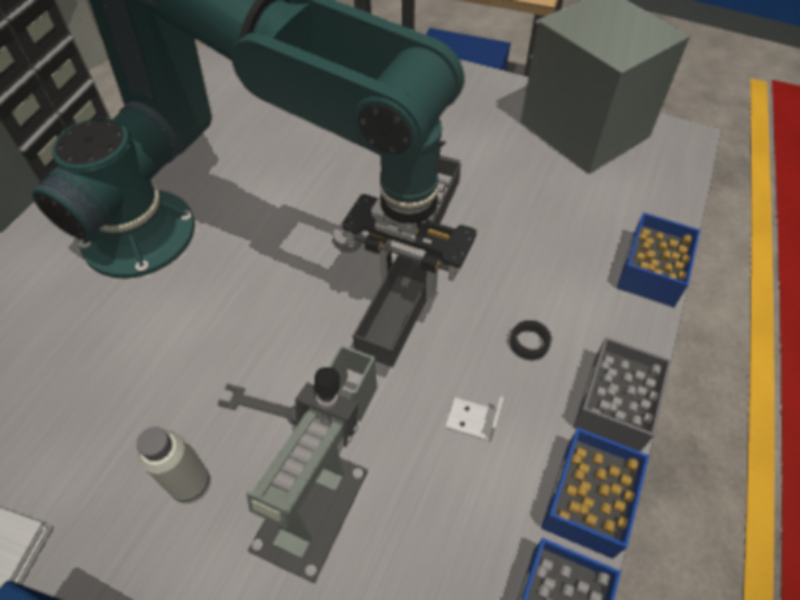

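View pics/top3.png

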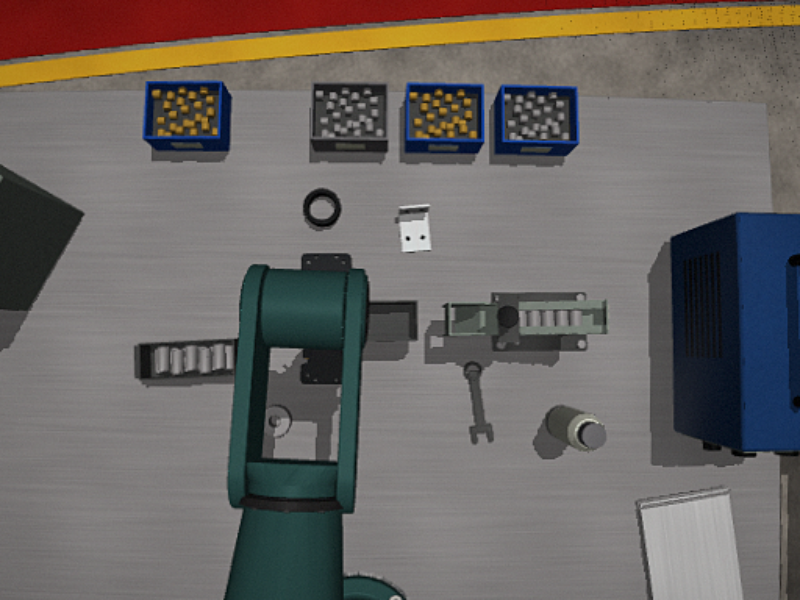

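```bash
python3 -m creep '[0,0,0.02,0,0,0,0.02,0,0,0,0.013,0,0,0,0,0,0,0,0,0]'
python3 - <<'E'
from cell import r, vision
import cv2,pickle
from h import *
g=lambda x,y:((x+.5)/5.7+260-.5,(y+.5)/5.7+170-.5)
print('spanner top',plane(load('top0'),g(240,345),0.005))
for n in("scene","top"):
    d=vision.read_camera(n); pickle.dump(d,open(f'{n}4.pkl','wb'))
crop(load('scene4'),200,130,310,270,4,'pics/s4.png');crop(load('top4'),200,170,340,250,5.7,'pics/t4.png')
s=r.state();print(s['ee_pos'],s['force'],s['moment'])
E
```

```text
time: 5.85
ee_pos: [0.5311, 0.0404, 0.0256]
tcp_rot: [[1.0, 0.015, -0.002], [0.015, -1.0, 0.0], [-0.002, -0.001, -1.0]]
force: [-0.1, -0.9, -2.7]
opening: 0.0617
spanner top [ 0.4700426  -0.19245229  0.005     ]
[0.5327679  0.0399221  0.02757903] [-0.50316679  0.8662062  -2.78909274] [0.07130554 0.06078393 0.02141241]
```

View pics/s4.png

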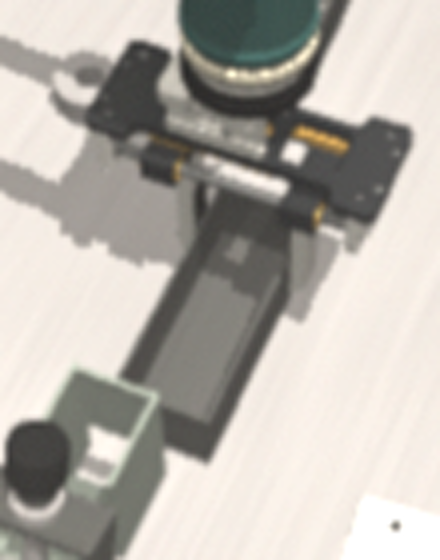

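View pics/t4.png

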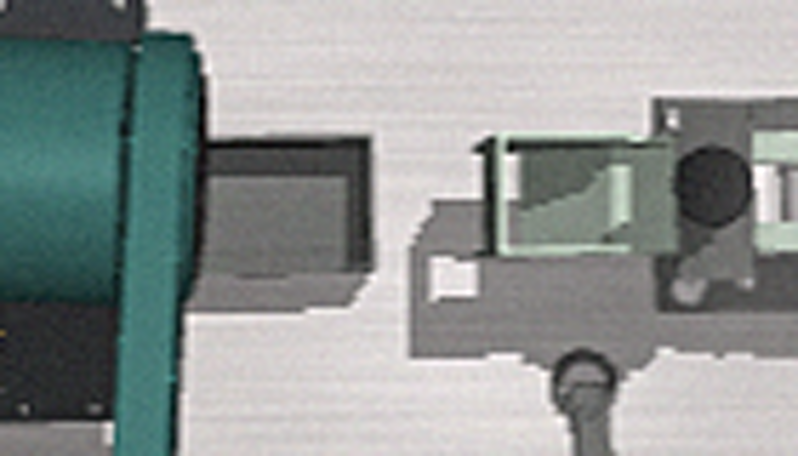

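```bash
python3 -m creep '[0,0,0.007,0,0,0,0,0]'
python3 - <<'E'
from h import *
g=lambda x,y:((x+.5)/5.7+200-.5,(y+.5)/5.7+170-.5)
d=load('top4')
for p in((371,137),(373,269),(208,137)): print(plane(d,g(*p),.062))
s=load('scene4')
q=lambda x,y:((x+.5)/4+200-.5,(y+.5)/4+130-.5)
for n,p in dict(tL=(120,380),tR=(212,432),bR=(206,460)).items():
    for z in(.062,.012):print(n,z,plane(s,q(*p),z))
E
```

```text
time: 6.12
ee_pos: [0.5319, 0.0394, 0.0195]
tcp_rot: [[1.0, 0.014, 0.001], [0.014, -1.0, 0.0], [0.001, -0.0, -1.0]]
force: [-1.1, -0.6, -3.7]
opening: 0.0616
[ 0.56340589 -0.08895123  0.062     ]
[ 0.50464926 -0.09015693  0.062     ]
[ 0.56273399 -0.01630391  0.062     ]
tL 0.062 [ 0.50763838 -0.08847525  0.062     ]
tL 0.012 [ 0.49157874 -0.06378635  0.012     ]
tR 0.062 [ 0.570567  -0.0976317  0.062    ]
tR 0.012 [ 0.55849556 -0.07352311  0.012     ]
bR 0.062 [ 0.57491691 -0.11513131  0.062     ]
bR 0.012 [ 0.56312115 -0.09213178  0.012     ]
```

```bash
python3 -m creep '[0,0.01,0,0,0,0.02,0,0,0,0.02,0,0,0,0.02,0,0,0,0.02,0,0,0,0.02,0,0,0,0.0125,0,0,0,0,0,0]'; python3 -m creep '[0,0,0.003,0,0,0,0.003,0,0,0,0,0,0,0,0,0]'
python3 - <<'E'
from cell import r, vision
import cv2,pickle
from h import *
for n in("scene","top"):
    d=vision.read_camera(n); pickle.dump(d,open(f'{n}5.pkl','wb'))
crop(load('scene5'),150,130,310,290,3.7,'pics/s5.png');crop(load('top5'),230,160,370,250,5.7,'pics/t5.png')
s=r.state();print(s['ee_pos'],s['force'],s['moment'])
E
```

```text
time: 6.78
ee_pos: [0.5336, -0.0863, 0.0199]
tcp_rot: [[1.0, 0.011, 0.001], [0.011, -1.0, -0.001], [0.001, 0.001, -1.0]]
force: [0.4, -0.9, -2.9]
opening: 0.0621
time: 7.12
ee_pos: [0.534, -0.0834, 0.0163]
tcp_rot: [[1.0, 0.016, 0.001], [0.016, -1.0, -0.002], [0.001, 0.002, -1.0]]
force: [-3.5, -2.7, 9.1]
opening: 0.0618
[ 0.53399675 -0.08344056  0.01629967] [-4.55930654 -2.69243669 10.17842347] [-0.18014286  1.10077575  0.03944347]
```

View pics/s5.png

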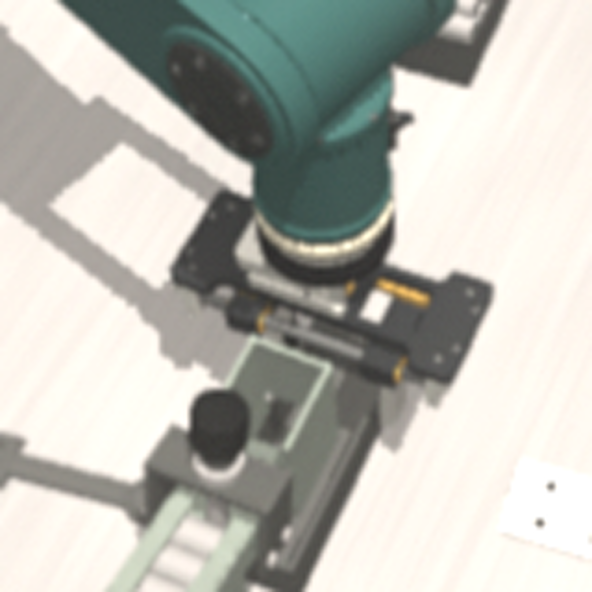

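View pics/t5.png

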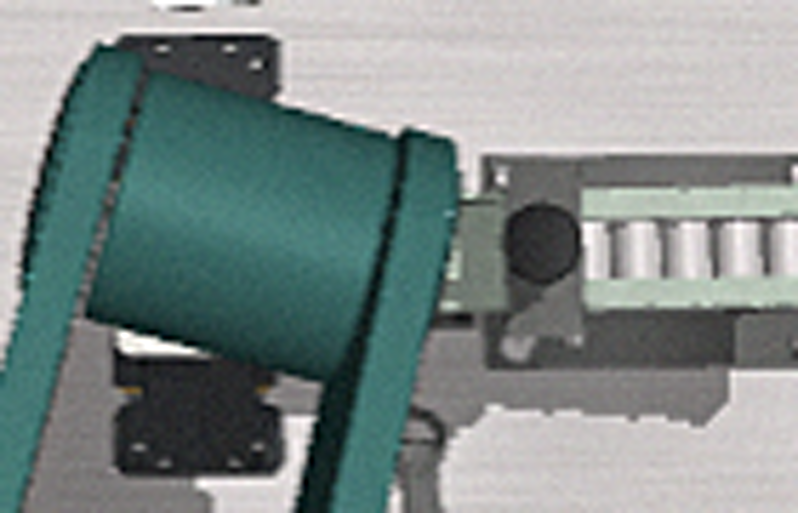

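```bash
python3 -m creep '[0,0,0,0,0,0,0,0,0,0,0,0,0,0,0,0]' 0.09; python3 -m creep '[0,-0.005,-0.01,0,0,-0.01,-0.03,0,0,-0.01,-0.04,0,0,-0.01,-0.04,0,0,0,-0.04,0,0,0,-0.04,0,0,0,-0.04,0,0,0,0,0]'
python3 - <<'E'
from cell import r, vision
import cv2,pickle
from h import *
for n in("scene","top"):
    d=vision.read_camera(n); pickle.dump(d,open(f'{n}6.pkl','wb'))
crop(load('scene6'),150,130,310,290,3.7,'pics/s6.png');crop(load('top6'),230,160,370,250,5.7,'pics/t6.png')
s=r.state();print(s['ee_pos'],s['force'],s['tcp_rot'],s['joint_pos'])
E
```

```text
time: 7.55
ee_pos: [0.5335, -0.0826, 0.0133]
tcp_rot: [[1.0, 0.015, 0.0], [0.015, -1.0, 0.0], [0.0, -0.0, -1.0]]
force: [0.2, -0.0, 0.6]
opening: 0.0848
time: 8.22
ee_pos: [0.5362, -0.0482, 0.2647]
tcp_rot: [[1.0, 0.015, 0.018], [0.015, -1.0, -0.003], [0.018, 0.003, -1.0]]
force: [0.8, -0.2, 0.7]
opening: 0.0902
[ 0.53393934 -0.04802171  0.25670741] [ 0.07004856 -0.30102965 -1.17270362] [[ 9.99877742e-01  1.44241113e-02  6.03703729e-03]
 [ 1.44296323e-02 -9.99895507e-01 -8.71962130e-04]
 [ 6.02382919e-03  9.58967754e-04 -9.99981397e-01]] [-1.12117649e+01  2.69926119e+00  7.52086655e+01  1.86385249e-02
  1.01743061e+02 -1.20345512e+01]
```

View pics/s6.png

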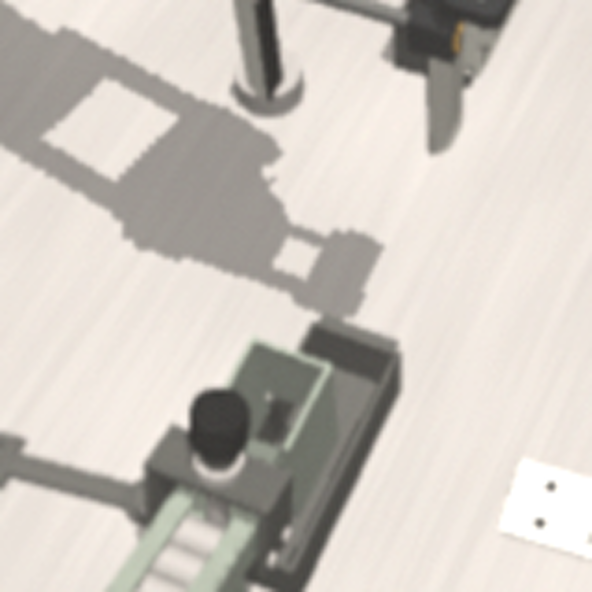

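View pics/t6.png

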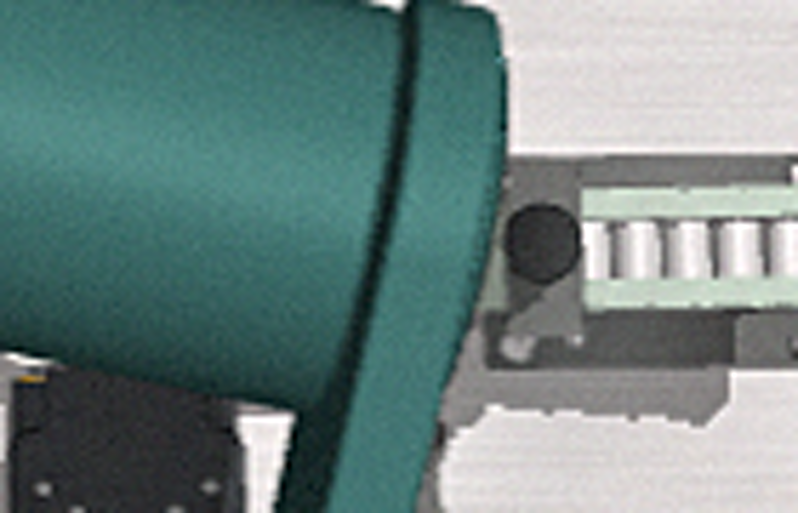

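```bash
python3 - <<'E'
from h import *
s=load('scene6')
q=lambda x,y:((x+.5)/3.7+150-.5,(y+.5)/3.7+130-.5)
for n,p,z in(('lipL',(322,316),.05),('lipR',(400,346),.05),('mid rim',(345,500),.05),('base +y+x',(400,385),0.),('base -y+x',(300,592),0)):print(n,plane(s,q(*p),z))
for X in ([.5345+.031,-.052,.05],[.5345-.031,-.052,.05],[.5665,-.212,.05],[.5345,-.0450,.05]):
    u=proj(s,X);print(X,(u+.5-[150,130])*3.7)
E
```

```text
lipL [ 0.50730192 -0.0520027   0.05      ]
lipR [ 0.5625597  -0.05188053  0.05      ]
mid rim [ 0.57635624 -0.16219033  0.05      ]
base +y+x [ 5.62525379e-01 -5.26449073e-02 -1.11022302e-16]
base -y+x [ 0.56598694 -0.20881697  0.        ]
[0.5655, -0.052, 0.05] [404.63126275 348.27526365]
[0.5035, -0.052, 0.05] [317.22205751 314.45230199]
[0.5665, -0.212, 0.05] [293.32134188 566.1639281 ]
[0.5345, -0.045, 0.05] [365.20105212 322.71781592]
```

```bash
python3 -m creep '[0,0.015,0,0,0,0.03,0,0,0,0.035,0,0,0,0.035,0,0,0,0.03,0,0,0,0.018,0,0,0,0,0,0,0,0,0,0]' 0.09
python3 - <<'E'
from cell import r, vision
import cv2,pickle
from h import *
for n in("scene",):
    d=vision.read_camera(n); pickle.dump(d,open(f'{n}7.pkl','wb'))
crop(load('scene7'),130,110,310,290,3.3,'pics/s7.png')
s=r.state();print(s['ee_pos'],s['force'],s['tcp_rot'])
E
```

```text
time: 8.98
ee_pos: [0.5343, -0.2113, 0.251]
tcp_rot: [[1.0, 0.012, -0.004], [0.012, -1.0, 0.003], [-0.004, -0.003, -1.0]]
force: [0.3, 0.7, -0.9]
opening: 0.0901
[ 0.53458894 -0.21041866  0.25158278] [ 0.06595793  0.35253273 -0.64084206] [[ 0.9999007   0.01377688 -0.00296353]
 [ 0.01378446 -0.99990173  0.00255403]
 [-0.00292805 -0.00259462 -0.99999235]]
```

View pics/s7.png

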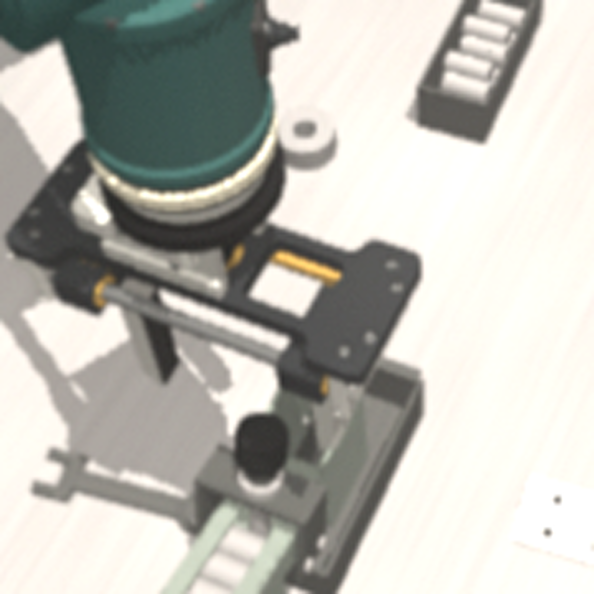

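```bash
python3 -m creep '[0,0,0.02,0,0,0,0.025,0,0,0,0.015,0,0,0,0.006,0,0,0,0,0,0,0,0,0]'
python3 - <<'E'
from cell import r, vision
import cv2,pickle
from h import *
for n in("scene",):
    d=vision.read_camera(n); pickle.dump(d,open(f'{n}8.pkl','wb'))
crop(load('scene8'),130,110,310,290,3.3,'pics/s8.png')
s=r.state();print(s['ee_pos'],s['force'],s['tcp_rot'])
u=proj(d,s['ee_pos']);print((u+.5-[130,110])*3.3)
E
```

```text
time: 9.53
ee_pos: [0.5354, -0.2102, 0.1879]
tcp_rot: [[1.0, 0.015, 0.0], [0.015, -1.0, 0.0], [0.0, -0.0, -1.0]]
force: [0.9, -0.1, 0.3]
opening: 0.0903
[ 0.5357839  -0.21068715  0.1887708 ] [0.79843515 0.39335684 0.13201343] [[ 9.99884466e-01  1.50914421e-02  1.81744549e-03]
 [ 1.50926247e-02 -9.99885896e-01 -6.38738664e-04]
 [ 1.80759862e-03  6.66094890e-04 -9.99998144e-01]]
[263.75990393 454.93937256]
```

View pics/s8.png

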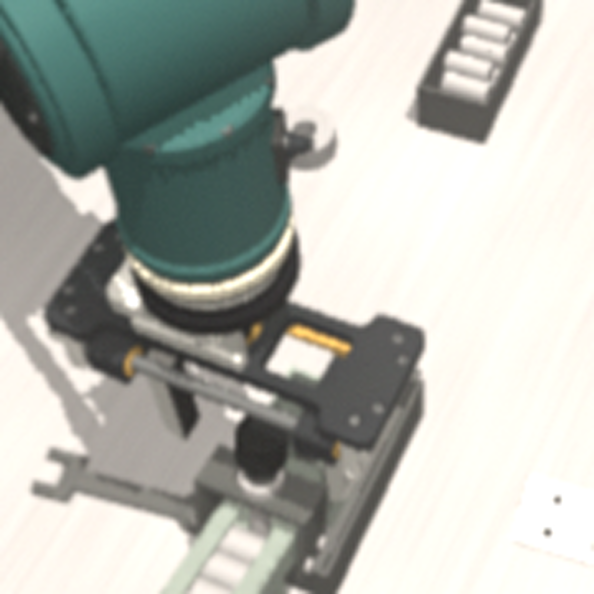

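Fingers straddle the knob (knob at about (263,450), fingers at (180,400) and (335,460)). Close.

```bash
python3 -m creep '[0,0,0.002,0,0,0,0,0,0,0,0,0,0,0,0,0,0,0,0,0,0,0,0,0,0,0,0,0,0,0,0,0]' 0.02 50; python3 -m creep '[0,0,0,0,0,0,0,0,0,0,0,0]'
```

```text
time: 10.25
ee_pos: [0.5352, -0.2113, 0.1854]
tcp_rot: [[1.0, 0.014, -0.0], [0.014, -1.0, 0.0], [-0.0, -0.0, -1.0]]
force: [0.2, 1.1, -0.2]
opening: 0.0398
time: 10.5
ee_pos: [0.5369, -0.2112, 0.1854]
tcp_rot: [[1.0, 0.014, 0.004], [0.014, -1.0, -0.0], [0.004, 0.0, -1.0]]
force: [4.6, -0.4, -1.8]
opening: 0.0291
```

```bash
python3 -m creep '[0,-0.0012,-0.005,0,0,-0.0012,-0.005,0,0,-0.0013,-0.005,0,0,-0.0012,-0.005,0,0,-0.0012,-0.005,0,0,-0.0013,-0.005,0,0,-0.0012,-0.005,0,0,0,0,0]'; python3 -m creep '[0,0,0,0,0,0,0,0,0,0,0,0,0,0,0,0]'
python3 - <<'E'
from cell import r, vision
import cv2,pickle
from h import *
for n in("scene","top"):
    d=vision.read_camera(n); pickle.dump(d,open(f'{n}9.pkl','wb'))
crop(load('scene9'),130,110,310,290,3.3,'pics/s9.png');crop(load('top9'),230,160,400,250,4.7,'pics/t9.png')
s=r.state();print(s['ee_pos'],s['force'],s['opening'])
E
```

```text
time: 11.17
ee_pos: [0.5366, -0.2028, 0.2185]
tcp_rot: [[1.0, 0.014, 0.002], [0.014, -1.0, 0.0], [0.002, -0.0, -1.0]]
force: [6.5, -1.7, -9.8]
opening: 0.0289
time: 11.5
ee_pos: [0.5367, -0.2031, 0.2175]
tcp_rot: [[1.0, 0.014, 0.001], [0.014, -1.0, 0.0], [0.001, -0.0, -1.0]]
force: [6.8, -1.6, -9.6]
opening: 0.0295
[ 0.53665597 -0.20305929  0.21746466] [  7.16097379  -2.02794903 -10.04484425] 0.029302094013420606
```

View pics/s9.png

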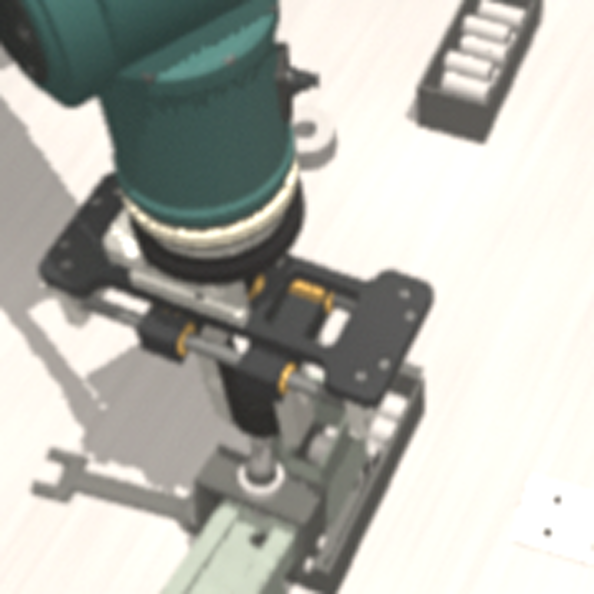

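View pics/t9.png

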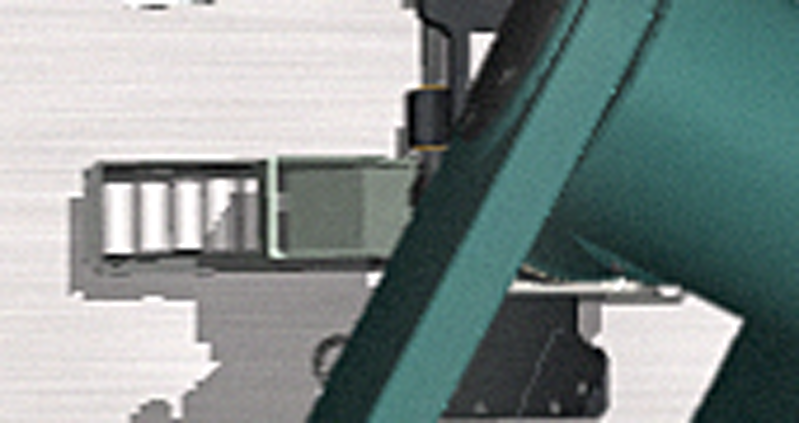

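```bash
python3 -m creep '[0,-0.0004,-0.0015,0,0,-0.0004,-0.0015,0,0,-0.0003,-0.001,0,0,0,0,0,0,0,0,0,0,0,0,0]'
python3 - <<'E'
from cell import r, vision
import cv2,pickle
from h import *
for n in("scene","top"):
    d=vision.read_camera(n); pickle.dump(d,open(f'{n}10.pkl','wb'))
crop(load('scene10'),180,190,280,300,5.4,'pics/s10.png');crop(load('top10'),230,180,330,240,8,'pics/t10.png')
s=r.state();print(s['time'],s['ee_pos'],s['force'],s['opening'])
E
```

```text
time: 12.1
ee_pos: [0.5366, -0.2023, 0.2203]
tcp_rot: [[1.0, 0.014, 0.0], [0.014, -1.0, 0.0], [0.0, -0.0, -1.0]]
force: [9.4, -3.4, -12.5]
opening: 0.0293
12.2 [ 0.53662311 -0.20229114  0.22035346] [  8.24126532  -3.89389391 -13.13998381] 0.028935050118124514
```

View pics/s10.png

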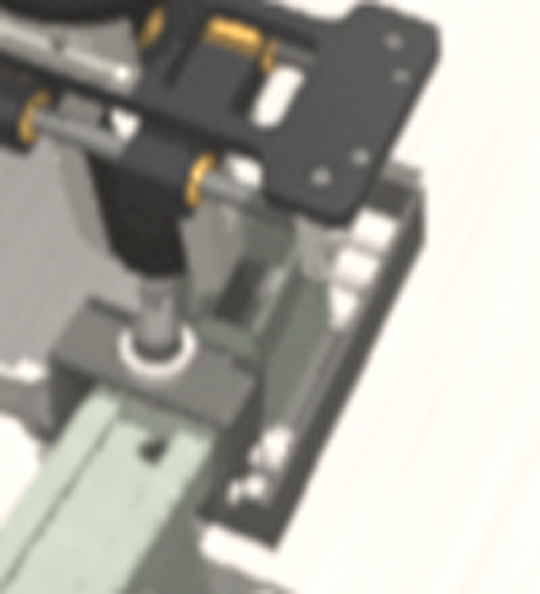

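View pics/t10.png

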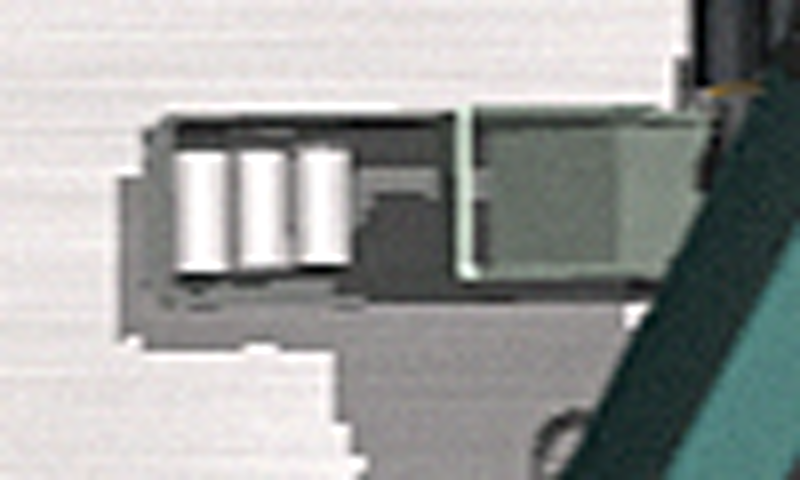

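```bash
python3 -m creep '[0,0,0,0,0,0,0,0,0,0,0,0,0,0,0,0,0,0,0,0,0,0,0,0,0,0,0,0,0,0,0,0]'
python3 - <<'E'
from cell import r, vision
import cv2,pickle
from h import *
for n in("scene","top"):
    d=vision.read_camera(n); pickle.dump(d,open(f'{n}11.pkl','wb'))
a=[]
for k in('scene8','scene11'):
    im=load(k)['image'][215:300,160:270,::-1];a.append(cv2.resize(cv2.convertScaleAbs(im,alpha=1.2),None,fx=3.6,fy=3.6*1.6 if 0 else 3.6,interpolation=cv2.INTER_CUBIC))
cv2.imwrite('pics/s11.png',np.hstack(a))
crop(load('top11'),230,180,400,240,4.7,'pics/t11.png')
s=r.state();print(s['time'],s['ee_pos'],s['force'],s['opening'])
E
```

```text
time: 12.87
ee_pos: [0.5366, -0.2023, 0.2204]
tcp_rot: [[1.0, 0.014, 0.0], [0.014, -1.0, 0.0], [0.0, -0.0, -1.0]]
force: [7.9, -3.4, -13.2]
opening: 0.0292
12.9667 [ 0.53661702 -0.20231259  0.22037778] [  8.05202198  -3.16703906 -12.65383151] 0.02884011920811194
```

View pics/s11.png

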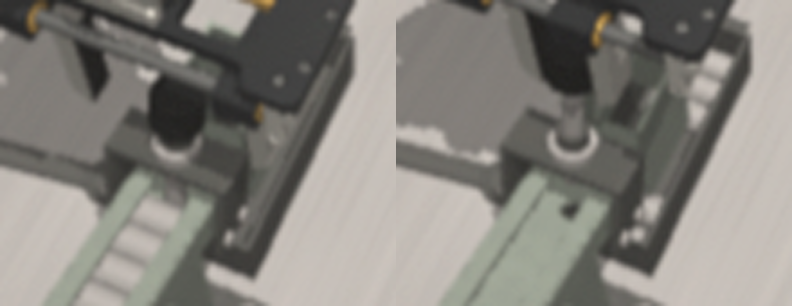

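View pics/t11.png

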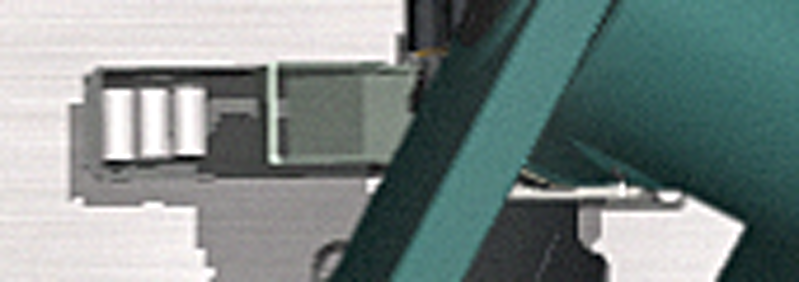

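```bash
python3 - <<'E'
from h import *
a=[]
for k in('scene8','scene11'):
    im=load(k)['image'][255:295,210:250,::-1];a.append(cv2.resize(cv2.convertScaleAbs(im,alpha=1.3),None,fx=9.5,fy=9.5,interpolation=cv2.INTER_CUBIC))
cv2.imwrite('pics/z11.png',np.hstack(a))
s=load('scene11')
# expected pixel positions in zoom of +x ends of bushes lying in -y end
for y in(-.206,-.186,-.166):
    for x in (.534+.028-.008,):
        for z in(.013,.023): print(y,z,(proj(s,[x,y,z])+.5-[210,255])*9.5)
E
```

```text
-0.206 0.013 [157.90224565 283.35654239]
-0.206 0.023 [154.73966455 267.24489286]
-0.186 0.013 [195.68595696 210.92894967]
-0.186 0.023 [192.9176654  194.30757254]
-0.166 0.013 [232.65265467 140.05304331]
-0.166 0.023 [230.26183663 122.94966137]
```

View pics/z11.png

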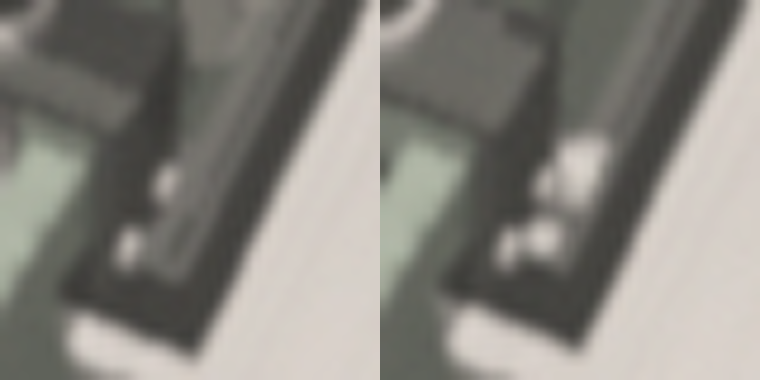

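```bash
python3 -c "
from cell import r
print(r.hand_in()); s=r.state(); print(s['time'],s['ee_pos'],s['force'],s['opening'])"
```

```text
the job is handed in; nothing more can be done
None
the job is handed in; nothing more can be done
```

I stood the empty drawer flat under the spout, pulled the knob fully back and held it there. I then handed the job in at about 13 s, with the plunger still held. The hand-in gave no verdict.

Last checks before handing in:
- **Plunger:** the fingers had moved about 36 mm along the plunger axis. The pull rose from about 10 N to about 13 N over the last few mm, which fits the plunger sitting on its stop. The gripper was closed on the knob at about 29 mm opening.
- **Drawer:** measured after release, its centre was within about 3 mm of the spout across the track and about 10 mm along it. It looked flat on the bench.
- **Bushes:** I counted five in the drawer: three in plain view at the lip end, and two more from their ends, seen in one close-up at the far end. The visible part of the track was empty and no bush was visible on the bench. The arm hid the bridge and ramp from the top camera.
- **Other things:** I saw nothing touched or moved in the pictures, but I did not measure their positions again at the end.

No check failed or disagreed.

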